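# Clamp a heat sink onto a power board in the bonding press

### The job

Set the heat sink squarely on the black power module of the board in the press drawer, slide the drawer fully home under the screw, and wind the T-handle clockwise until the foot clamps the heat sink with about 100 N (anything from 60 to 150 N will do; over 200 N, even for a moment, cracks the module). Leave it clamped like that with the handle let go, and do not disturb the solder reel, flux pot and solder sucker.

Things in the scene. Friction and masses are not known exactly. Their poses are not given: they have to be found in the camera images.
- heatsink_center (a point): Aluminium heat sink with thin upright fins, loose on the bench: 60 (its x) x 40 (its y) x 25 mm high, about 75 g; grip it across the 40 mm side. Point: its centre, 12.5 mm above its underside; z up, x along the 60 mm side and the fins. The two ends are alike. On the module only friction holds it.
- module_top (a point): Black power module, 60 x 40 mm, in the middle of the green board (120 x 90 mm, its top 5 mm below the module's top) that is fixed on the press drawer and moves with it. Point: centre of the module's flat top face, where the heat sink's underside goes, 30 mm above the bench. x along its 60 mm side, pointing the way the drawer slides in; z up. With the drawer home this point lies on the screw's axis.
- tray_knob (a point): Upright black round knob at the drawer's front end, 16 mm across and 30 mm high, standing on the drawer plate. Point: the knob's middle, 37.5 mm above the bench, 115 mm in front of the module's centre (its -x side). Push it or pinch it to slide the drawer. x points the way the drawer slides in.
- tray (a joint): How far the drawer is pulled out (m): 0 is fully home against its stop; it starts 0.11 to 0.13 out. Slides with about 3 N of drag.
- bar_center (a point): Middle of the press's level steel T-handle bar, on the upright screw axis, about 185 mm up. x lies along the bar, turning with it. The bar is 10 mm thick and reaches 58 mm each way to the centre of a 16 mm red ball; the bare bar 12 to 48 mm from the axis can be taken from above, half a turn at a time by alternate ends. Turning it clockwise seen from above lowers bar and foot together, 8 mm a turn.
- solder_reel_center (a point): White reel of solder lying flat, 54 mm across, 30 mm high, loose; point at its centre. Leave it alone.
- flux_pot: Small yellow pot with orange lid, 48 mm across, 34 mm high, loose; origin under its centre. Leave it alone.
- solder_sucker: Blue solder sucker lying on the bench, 200 mm long, 20 mm thick, loose; origin under its middle. Leave it alone.
- crosshead_top (a point): Fixed point on the screw axis, on the brass nut on top of the press, 136 mm above the bench; the blue crosshead (152 x 36 mm, its y and x) tops out at 128 mm. Below hangs the screw's 32 mm foot, at first about 4 to 6.5 mm above a heat sink on the module. Unloaded, the screw turns against 0.20 N m of friction; each 100 N of clamping adds 0.127 N m; the load grows some 120 N per radian; it holds.
Not all that is in view belongs to the job. What is shaped like the part that bears heatsink_center but pink or purple is not meant.

How it is judged (in metres and radians):
On the way, in this order (a step that is already met when the one before it is completed fails the run):
1. the heat sink stands squarely on the module, let go, while the drawer is still out (x of heatsink_center in the frame of module_top between -0.005 and 0.005 m and y of heatsink_center in the frame of module_top between -0.005 and 0.005 m and z of heatsink_center in the frame of module_top below 0.0145 m and angle between the x axis of heatsink_center and the x axis of module_top, either way round below 0.12 rad and contact force between the fingers and heatsink below 0.1 N and value of joint tray above 0.02 m), for 0.2 s.
2. the drawer is fully home with the heat sink still on the module, not yet clamped (value of joint tray below 0.003 m and z of heatsink_center in the frame of module_top below 0.0145 m and contact force between tray and heatsink below 20 N), for 0.2 s.
At the end, for the whole second after the job is handed in: The drawer is home (within 3 mm); the heat sink lies flat on the module, centred within 5 mm each way and square within 0.12 rad (7 degrees); it is clamped onto the module with 60 to 150 N and stays so after the handle is let go (contact force between heatsink and tray between 60 and 150 N and value of joint tray below 0.003 m and x of heatsink_center in the frame of module_top between -0.005 and 0.005 m and y of heatsink_center in the frame of module_top between -0.005 and 0.005 m and z of heatsink_center in the frame of module_top below 0.0145 m and angle between the x axis of heatsink_center and the x axis of module_top, either way round below 0.12 rad); the robot touches nothing.
It fails at once if the heat sink is pressed onto the module with more than 200 N (contact force between heatsink and tray above 200 N).
It fails at once if the solder reel, flux pot or solder sucker is moved more than 20 mm (distance of any of solder_reel_center, flux_pot, solder_sucker from where it was at the start of the episode above 0.02 m).
It also fails if it takes over 72 s, if anything falls off the work surface, if the arm or the gripper's body presses on something with over 40 N, if the wrist force passes 120 N, or if a joint passes its speed limit or range.

### The arm

A 6-joint arm with a two-finger parallel gripper is mounted at the origin on the work surface. World frame = base frame: x ahead of the robot, y to its left, z up, the work surface at z = 0. Lengths are in mm, angles in rad, forces in N, time in s.
With the tool pointing down it reaches from about 350 to 975 mm from the base axis. Payload 7.1 kg.
Tool frame: the origin (TCP) lies on the front face of the gripper's body, between the roots of the fingers; the fingertips stand 80 mm ahead of it and the grasp point (between the pads) lies 61 mm ahead of it (env.tips_ahead is the distance from the TCP to the fingertips, in mm); z points along the fingers, y is the line along which they close (so a half turn about z gives the same grasp; the last joint's range is limited). The gripper opens to 88 mm and grips with 3 to 60 N. Pads are 20 mm wide; open, the fingers measure 115 mm over their backs; the gripper's body (75 mm by 178 mm) begins 61 mm behind the grasp point.
Start: joints at [-1.344, 0.423, 1.63, -0, 1.089, -0.019], TCP at [152.102, -606.193, 302.675] pointing down, gripper open.
Joint ranges: [-3, 3], [-0.9, 2.11], [0.09, 2.58], [-1.31, 4.45], [0.11, 2.69], [-2.54, 2.54]. Speed limits (rad/s): [2.39, 2.39, 3.01, 3.14, 3.14, 3.14].

### API

Orientations are given as a unit quaternion [x, y, z, w].
In Python, from station import env, set_gripper, viewer, workorder gives the robot as it stands. Calls block until the motion is done:
- env.reach(position, orientation): joint-space move of the TCP to a pose.
- env.move_l(position, rot=None, rate=150, f_stop=None): straight line of the TCP; rot=None keeps the orientation; rate is the mean speed in mm/s. With f_stop (N) it stops when the force on the tool has changed by that much, and returns True; else False.
- env.move_joints(angles): joint-space move.
- set_gripper(opening): finger opening in mm; the grip force is fixed at half the most; returns when the fingers have stopped.
- env.hold(seconds).
- env.ik(position, orientation): joint angles nearest the present ones, or None.
- env.read_state(): the state.
- viewer.camera(name): name is "scene" or "top" or "wrist"; returns the picture (480x640x3 uint8, blue, green, red); there is no depth.
- viewer.camera_params(name): a dict with "fx", "fy", "cx", "cy" (pixels), "pose" (4x4, takes a point from camera to world coordinates); the wrist camera has in their place "tool_from_camera" (4x4, takes a point from camera to tool coordinates, whose origin is the TCP and whose axes are the flange's). Camera axes: x right, y up, looking along -z (the intrinsics and any distortion apply to the point x, -y, -z); pixel columns grow to the right and rows downward; lengths in mm; the calibration is good to about 2 mm. A picture is of the moment at which its call begins: read the wrist's pose just before it. camera_params takes no time and is no camera call.
A pose or a line that the arm cannot do raises env.IKError and nothing moves.
- workorder.sign_off(): hands the job in; it is judged then, once.
The state is a dict: "time_s": time; "qpos": joint angles; "dq": joint speeds; "tau": joint torques, N m; "tool_pos": TCP position; "orientation": TCP orientation; "force": force on the tool from outside, world axes, zero at the start; "wrist_torque": the same for the moment, N m; "width": finger opening in mm; "grip_force": force on a finger pad.
Only numpy, scipy, OpenCV 4.12 (cv2) and the standard library are available. Lean on these libraries where they do the work, as an engineer would, in place of code of your own. Each camera call takes 0.05 s, during which the arm holds its last target. There are 200 camera calls.

## Working session

There is one attempt and no reset: what is moved stays moved. The work goes in short steps, each a Python script; the robot and the scene stay as the last script left them, time stands still between calls to the robot, and variables do not carry over. Pictures are saved under pics/ and viewed, at most 10 in all, crops included, and the job is handed in when it is done.

```bash
ls; mkdir -p pics; python3 - <<'E'
from station import env,viewer
import cv2,numpy as np
np.set_printoptions(precision=3,suppress=True)
for n in("scene","top"):
    cv2.imwrite(f"pics/{n}0.png",viewer.camera(n)); print(n,viewer.camera_params(n))
print(viewer.camera_params("wrist"))
s=env.read_state();print(s)
E
```

```text
pics
scene {'fx': 504.10765866507234, 'fy': 504.10765866507234, 'cx': 323.8971438910688, 'cy': 243.0673816296489, 'pose': array([[  -0.416,   -0.732,    0.539, 1225.546],
       [   0.909,   -0.337,    0.244,  270.964],
       [   0.003,    0.592,    0.806, 1084.692],
       [   0.   ,    0.   ,    0.   ,    1.   ]])}
top {'fx': 601.1815109924003, 'fy': 601.1815109924003, 'cx': 311.83865835237793, 'cy': 241.35423872288183, 'pose': array([[  -0.021,    0.996,   -0.089,  471.966],
       [  -1.   ,   -0.021,    0.001,    2.639],
       [  -0.   ,    0.089,    0.996, 1673.326],
       [   0.   ,    0.   ,    0.   ,    1.   ]])}
{'fx': 343.46603080444606, 'fy': 343.46603080444606, 'cx': 321.5334839548227, 'cy': 232.91029628029733, 'tool_from_camera': array([[ -0.001,   0.952,   0.306,  83.585],
       [  1.   ,   0.   ,   0.002,  -1.165],
       [  0.002,   0.306,  -0.952, -83.422],
       [  0.   ,   0.   ,   0.   ,   1.   ]])}
{'time_s': 0.1, 'qpos': array([-1.344,  0.424,  1.631,  0.   ,  1.089, -0.019]), 'dq': array([-0.001, -0.001, -0.003, -0.001,  0.001,  0.001]), 'tau': array([ -0.   , -54.562, -27.432,   0.064,   0.019,  -0.   ]), 'tool_pos': array([ 152.029, -605.837,  301.974]), 'orientation': array([ 0.992,  0.123, -0.   , -0.001]), 'force': array([ 0.267,  1.336, -0.416]), 'wrist_torque': array([-0.015, -0.009, -0.042]), 'grip_force': 0.0, 'width': 88.11434283682019}
```

View pics/top0.png

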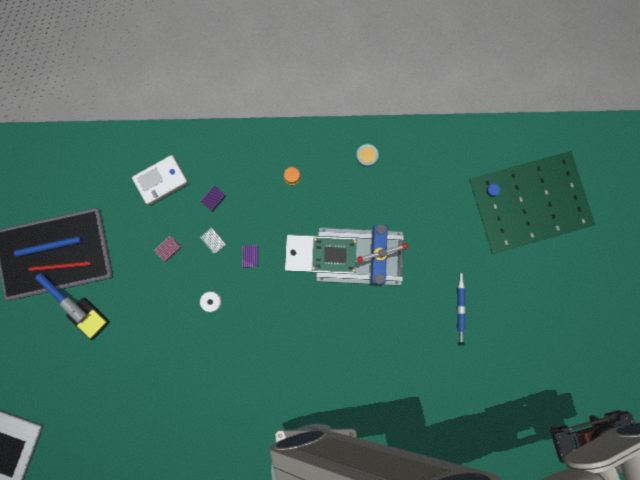

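View pics/scene0.png

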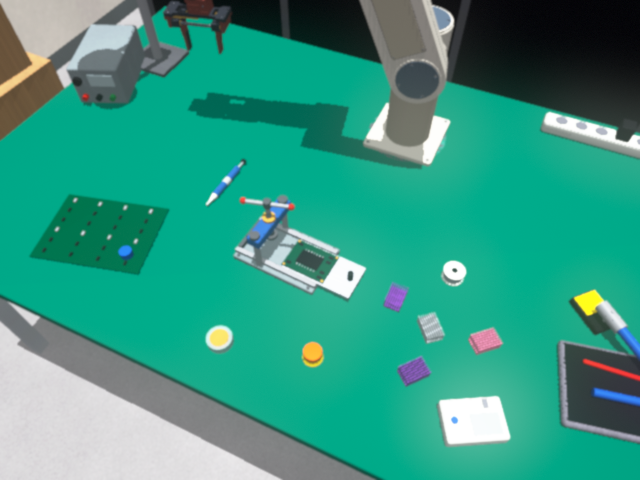

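The top view shows the grey heat sink at (212,240), module at (336,255), knob at (293,252), bar balls at (360,260) and (405,246), and nut at (380,254). The drawer slides toward image right. The scene view agrees, with the sink at (430,327).

```bash
cat > h.py <<'E'
from station import env,set_gripper,viewer,workorder
import cv2,numpy as np
from scipy.spatial.transform import Rotation as R
np.set_printoptions(precision=2,suppress=True)
def q(yaw): return np.array([np.cos(yaw/2),np.sin(yaw/2),0,0])   # tool down, tool x at yaw
def tool_T():
    s=env.read_state(); T=np.eye(4); T[:3,:3]=R.from_quat(s["orientation"]).as_matrix(); T[:3,3]=s["tool_pos"]; return T
def shot(n,save=None):
    p=viewer.camera_params(n); T=tool_T()@p["tool_from_camera"] if n=="wrist" else p["pose"]
    im=viewer.camera(n)
    if save: cv2.imwrite(f"pics/{save}.png",im)
    return im,(p,np.array(T))
def ray(c,uv):
    p,T=c; uv=np.atleast_2d(np.asarray(uv,float))
    d=np.c_[(uv[:,0]-p["cx"])/p["fx"],-(uv[:,1]-p["cy"])/p["fy"],-np.ones(len(uv))]@T[:3,:3].T
    return T[:3,3],d
def plane(c,uv,z):
    o,d=ray(c,uv); return o+d*((z-o[2])/d[:,2])[:,None]
def blob(mask,near,roi=60,amin=15):
    n,l,st,ce=cv2.connectedComponentsWithStats(mask.astype(np.uint8))
    b=[i for i in range(1,n) if st[i,4]>=amin and np.hypot(*(ce[i]-near))<roi]
    i=min(b,key=lambda i:np.hypot(*(ce[i]-near))); return ce[i],l==i
def proj(c,P):
    p,T=c; X=np.linalg.inv(T)@np.append(P,1); return np.array([p["cx"]-p["fx"]*X[0]/X[2],p["cy"]+p["fy"]*X[1]/X[2]])
def box(c,m,z):   # min-area rect of a mask cast onto plane z: centre, sides, yaw of long side
    cs,_=cv2.findContours(m.astype(np.uint8),cv2.RETR_EXTERNAL,cv2.CHAIN_APPROX_NONE)
    P=plane(c,max(cs,key=len)[:,0],z)[:,:2].astype(np.float32); r=cv2.boxPoints(cv2.minAreaRect(P))
    a,b=r[1]-r[0],r[2]-r[1]; 
    if np.hypot(*a)<np.hypot(*b): a,b=b,a
    return r.mean(0),(np.hypot(*a),np.hypot(*b)),np.arctan2(a[1],a[0])
E
python3 - <<'E'
from h import *
im,c=shot("top")
hsv=cv2.cvtColor(im,cv2.COLOR_BGR2HSV)
ce,m=blob((hsv[...,1]<60)&(hsv[...,2]>70),(212,240),20)
print("sink",ce,m.sum(),box(c,m,25))
print("knob",plane(c,(293,252),52),"mod",plane(c,(336,255),30),"nut",plane(c,(380,254),136),"balls",plane(c,[(360,260),(405,246)],185))
xy=box(c,m,25)[0]
s=env.read_state()["tool_pos"]
for yaw in (0,-np.pi/2,np.pi/2,np.pi): print(yaw,env.ik([*xy,300],q(yaw)))
im2,c2=shot("scene")
for n,P in dict(sink=[*xy,25]).items(): print(proj(c2,P))
E
```

```text
sink [212.97 240.43] 347 (array([626.68, 272.52], dtype=float32), (np.float32(63.024265), np.float32(42.0979)), np.float32(0.68145794))
knob [[588.35  51.81  52.  ]] mod [[579.25 -65.12  30.  ]] nut [[ 572.56 -173.53  136.  ]] balls [[ 555.49 -117.9   185.  ]
 [ 587.97 -230.6   185.  ]]
0 [ 0.39  0.51  1.49 -0.    1.14  1.96]
-1.5707963267948966 None
1.5707963267948966 [ 0.39  0.51  1.49 -0.    1.14  0.39]
3.141592653589793 [ 0.39  0.51  1.49 -0.    1.14 -1.18]
[429.95 324.02]
```

```bash
python3 - <<'E'
from h import *
s=env.read_state()["tool_pos"]; env.move_l([*s[:2],360]) 
env.reach([590,-50,360],q(1.5)); env.hold(.3)
im,c=shot("wrist","w_mod"); np.savez("c_mod",T=c[1])
env.reach([626,272,300],q(.68)); env.hold(.3)
im,c=shot("wrist","w_sink")
cv2.imwrite("pics/both.png",cv2.resize(np.hstack([cv2.imread("pics/w_mod.png"),im]),(800,300),interpolation=cv2.INTER_AREA))
hsv=cv2.cvtColor(im,cv2.COLOR_BGR2HSV)
u=proj(c,[626.7,272.5,25]);print(u)
ce,m=blob((hsv[...,1]<60)&(hsv[...,2]>70),u,60,300)
print(ce,m.sum(),box(c,m,25),env.read_state()["time_s"])
E
```

```text
[322.73 204.45]
[320.51 199.49] 2118 (array([627.39, 276.3 ], dtype=float32), (np.float32(63.296154), np.float32(40.239925)), np.float32(0.6856441)) 5.1917
```

View pics/w_mod.png

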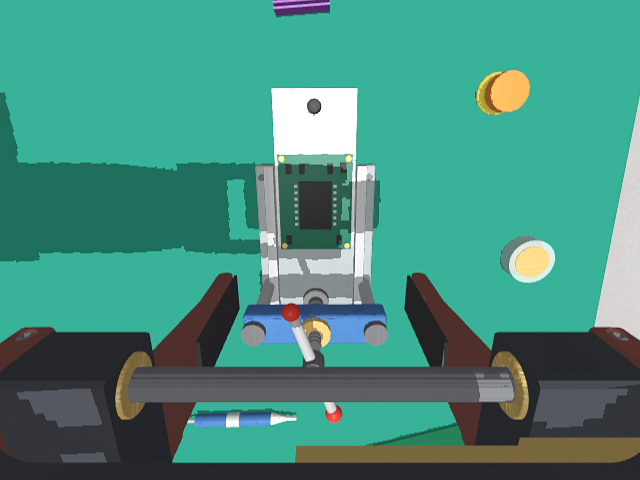

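View pics/w_sink.png

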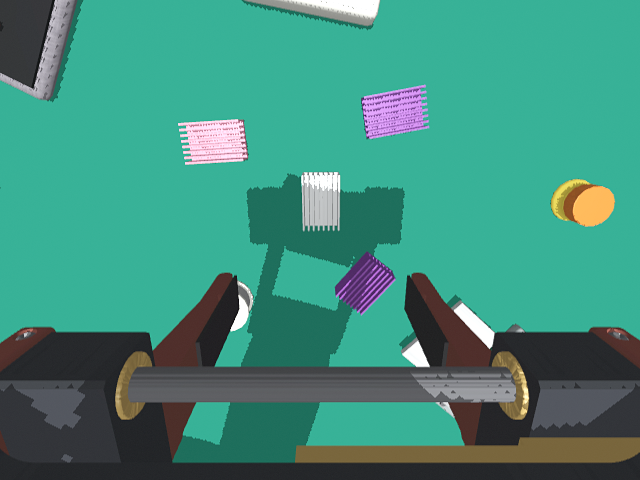

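The module wrist view shows the module at (316,205), the knob top at (314,106), the nut at (317,333) and the balls at (291,313) and (334,414). The sink wrist view shows the sink at (320,200), square to the tool. I'll localise the module and grasp the sink.

```bash
python3 - <<'E'
from h import *
im=cv2.imread("pics/w_mod.png"); c=(viewer.camera_params("wrist"),np.load("c_mod.npz")["T"])
g=im.max(2)
ce,m=blob(g<65,(316,205),15,200); m=cv2.morphologyEx(m.astype(np.uint8),cv2.MORPH_OPEN,np.ones((7,7)))
print("mod",ce,m.sum(),box(c,m,30))
print("knob",plane(c,(314,103),52.5))
hsv=cv2.cvtColor(im,cv2.COLOR_BGR2HSV)
w=(hsv[...,1]<40)&(hsv[...,2]>225)
ce,mw=blob(w,(315,120),25,500); print("white",ce,mw.sum(),box(c,mw,22))
gr=cv2.inRange(hsv,(60,60,30),(95,255,140)); gr[:,:279]=0;gr[:,356:]=0
print("nut",plane(c,(317,332),136),"ballA",plane(c,[(291,313),(334,414)],185))
x=plane(c,[(314,103)],52.5)
# grasp
yaw=.685; p=[627,275]
env.move_l([*p,105],q(yaw),rate=150); env.move_l([*p,84],rate=60)
set_gripper(20); s=env.read_state(); print(s["width"],s["grip_force"],s["force"],s["tool_pos"])
env.move_l([*p,300],rate=200)
env.hold(.2); im,c=shot("wrist","w_grip"); s=env.read_state();print(s["width"],s["grip_force"],s["time_s"])
E
```

```text
mod [315.15 204.83] 1534 (array([579.52, -61.03], dtype=float32), (np.float32(58.014786), np.float32(39.84756)), np.float32(1.4987329))
knob [[587.97  55.79  52.5 ]]
white [314.52 121.81] 5457 (array([585.25,  20.56], dtype=float32), (np.float32(106.04627), np.float32(98.15086)), np.float32(1.502147))
nut [[ 575.   -170.27  136.  ]] ballA [[ 557.41 -117.23  185.  ]
 [ 587.38 -228.62  185.  ]]
39.88523590579839 30.000146627426147 [-0.9  -0.01  0.72] [627.05 274.99  84.05]
39.82511295137648 29.999838173389435 9.425
```

View pics/w_grip.png

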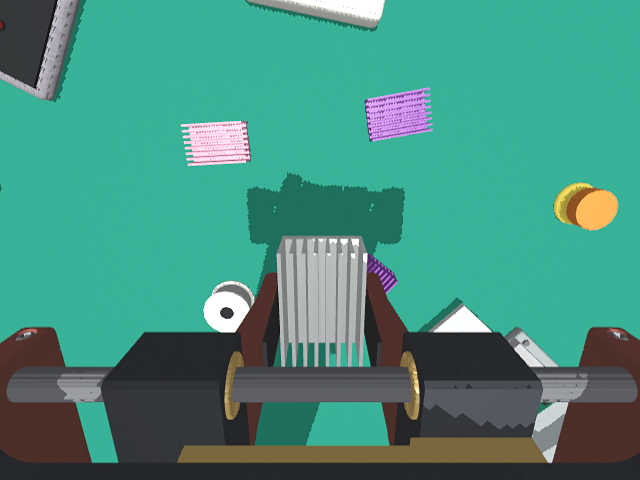

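The sink is gripped squarely, with its lower front edge at row 237. That puts its centre about 1–2 mm behind the grasp axis. I'll hover it 25 mm over the module and compare the two in one picture.

```bash
python3 - <<'E'
from h import *
d=np.array([np.cos(1.5),np.sin(1.5)])
p=np.array([579.5,-62.5])+1.5*d
env.reach([*p,300],q(1.5)); env.move_l([*p,139],rate=150); env.hold(.2)
im,c=shot("wrist","w_hov"); np.savez("c_hov",T=c[1]); s=env.read_state(); print(s["tool_pos"],s["force"],s["time_s"])
cv2.imwrite("pics/w_hov_c.png",cv2.resize(im[150:350,220:420],(800,600)[:1]*2 if 0 else (600,600),interpolation=cv2.INTER_CUBIC))
E
```

```text
[579.93 -61.08 139.7 ] [-0.09 -0.15 -0.4 ] 12.1833
```

View pics/w_hov_c.png

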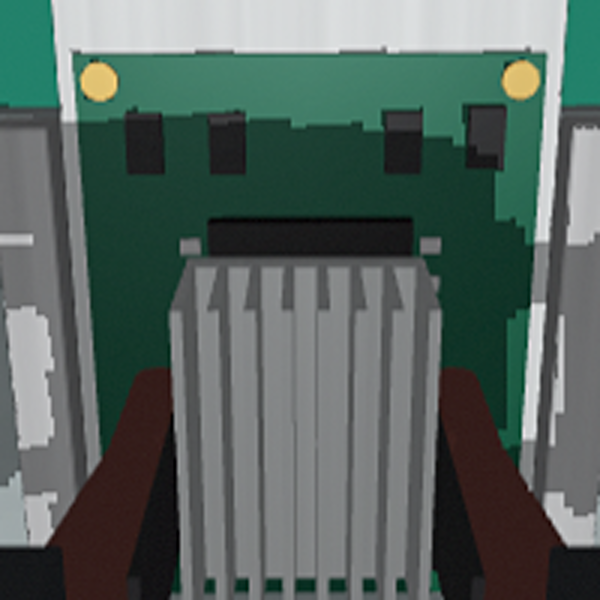

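```bash
python3 - <<'E'
from h import *
c=(viewer.camera_params("wrist"),np.load("c_hov.npz")["T"])
Tt=c[1]@np.linalg.inv(c[0]["tool_from_camera"])
def t(uv,z): return ((plane(c,uv,z)-Tt[:3,3])@Tt[:3,:3])
z=Tt[2,3]
print("sink edge",t([(282.3,236.3),(362.3,236.3),(276.7,252),(366.7,252)][:2],z-84), "top",t([(277,252.5),(366.5,252.5)],z-59))
print("mod edge",t([(289.3,223.8),(357.7,223.8)],30),"board",t([(244,167.3),(402,167.3)],25))
E
```

```text
sink edge [[ 30.1  -21.7   83.97]
 [ 30.05  19.38  84.03]] top [[ 30.81 -21.3   58.97]
 [ 30.76  18.39  59.03]]
mod edge [[ 29.25 -20.44 109.81]
 [ 29.21  19.63 109.87]] board [[ 61.42 -45.81 114.77]
 [ 61.34  44.44 114.9 ]]
```

```bash
python3 - <<'E'
from h import *
s=env.read_state()["tool_pos"]; R0=R.from_quat(q(1.5)).as_matrix()
p=np.array([579.6,-61.0])+ (R0@[0,.5,0])[:2]
env.move_l([*p,120],rate=60); hit=env.move_l([*p,112.5],rate=15,f_stop=5)
s=env.read_state(); print(hit,s["tool_pos"],s["force"])
set_gripper(60); env.hold(.3); s=env.read_state(); print(s["grip_force"],s["width"],s["force"])
env.move_l([*s["tool_pos"][:2],230],rate=150)
env.reach([600,-10,330],q(1.5));env.hold(.3)
im,c=shot("wrist","w_pl"); np.savez("c_pl",T=c[1]); t,ct=shot("top","t_pl")
cv2.imwrite("pics/pl.png",np.hstack([cv2.resize(im[120:400,200:440],(480,560)),cv2.resize(t[210:300,270:420],(320,192)) if 0 else np.vstack([cv2.resize(t[215:295,280:360],(320,320),interpolation=cv2.INTER_CUBIC),np.zeros((240,320,3),np.uint8)])]))
print(env.read_state()["time_s"])
E
```

```text
True [580.21 -61.05 114.  ] [-1.35  1.33  4.38]
0.0 60.11483842915758 [-0.03  0.46  0.38]
15.7833
```

View pics/pl.png

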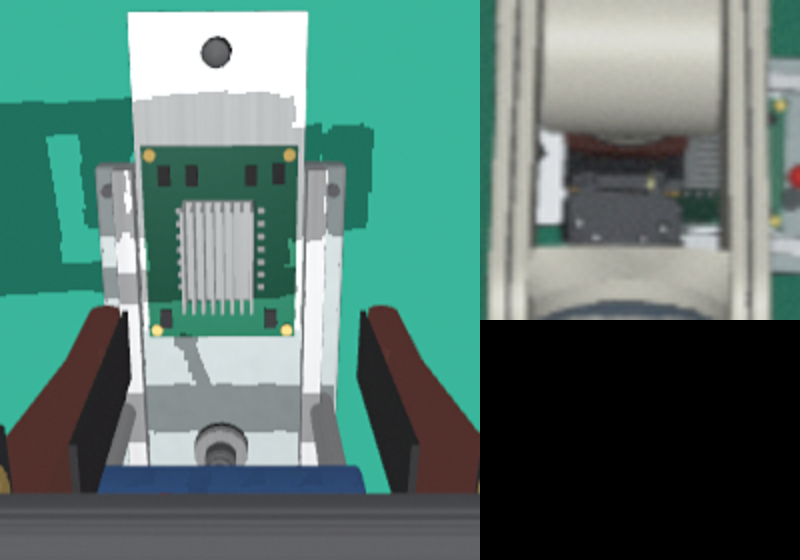

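```bash
python3 - <<'E'
from h import *
c=(viewer.camera_params("wrist"),np.load("c_pl.npz")["T"])
a=lambda u,v:(200+u/2,120+v/2)
P=plane(c,[a(217.5,202),a(217.5,315)],55);print("sink",P,P.mean(0))
B=plane(c,[a(140,147),a(298,147),a(144,336),a(296,336)],25);print("board",B,B.mean(0))
G=plane(c,[a(149,156),a(290,156),a(157,330),a(287,330)],25);print("pads",G.mean(0))
print("pins",plane(c,[a(180,250),a(261,250)],27).mean(0))
print("knob",plane(c,a(216,51),52.5),"foot?")
print(plane(c,[(317,333)],136))
E
```

```text
sink [[582.3  -24.64  55.  ]
 [576.72 -91.24  55.  ]] [579.51 -57.94  55.  ]
board [[ 539.05    2.65   25.  ]
 [ 628.99   -3.81   25.  ]
 [ 527.47 -116.25   25.  ]
 [ 622.04 -122.97   25.  ]] [579.38 -60.1   25.  ]
pads [580.1  -60.69  25.  ]
pins [579.88 -62.15  27.  ]
knob [[588.04  54.13  52.5 ]] foot?
[[ 585.91 -110.48  136.  ]]
```

The sink sits square and centred within about 1 mm. Next I push the drawer home with the closed fingers against the knob.

```bash
python3 - <<'E'
from h import *
d=np.array([np.cos(1.5),np.sin(1.5)]); k=np.array([588,54.5])
a=k+38*d
env.reach([*a,220],q(1.5)); set_gripper(0); env.move_l([*a,108],rate=180); env.hold(.2)
b=k+16*d
print("contact",env.move_l([*b,108],rate=30,f_stop=1.5),env.read_state()["tool_pos"],env.read_state()["force"])
e=k-98*d; print(env.move_l([*(k-85*d),108],rate=45,f_stop=15),env.read_state()["tool_pos"],env.read_state()["force"])
print("home",env.move_l([*(k-130*d),108],rate=25,f_stop=12))
s=env.read_state(); print(s["tool_pos"],s["force"],s["time_s"])
env.hold(.3); s=env.read_state(); print(s["tool_pos"],s["force"],s["time_s"])
E
```

```text
contact True [588.91  70.5  107.66] [ 0.3   0.75 -0.09]
False [582.06 -30.26 108.08] [-0.26  2.28 -0.72]
home True
[581.35 -40.52 108.  ] [0.55 4.54 2.84] 22.25
[581.21 -40.35 107.72] [1.72 2.51 2.88] 22.55
```

```bash
python3 - <<'E'
from h import *
d=np.array([np.cos(1.5),np.sin(1.5)])
p=env.read_state()["tool_pos"][:2]
print(env.move_l([*(p-12*d),108],rate=15,f_stop=15)); s=env.read_state(); print(s["tool_pos"],s["force"])
env.hold(.2); s=env.read_state(); print(s["tool_pos"],s["force"])
p=s["tool_pos"][:2]; env.move_l([*(p+25*d),108],rate=100); env.move_l([*(p+25*d),320],rate=250)
env.reach([580,-100,340],q(1.5)); env.hold(.2)
im,c=shot("wrist","w_home"); np.savez("c_home",T=c[1]); t,ct=shot("scene","s_home"); print(env.read_state()["time_s"])
cv2.imwrite("pics/home.png",np.hstack([cv2.resize(im[120:480,200:440],(400,600)),cv2.resize(t[170:320,220:320],(400,600),interpolation=cv2.INTER_CUBIC)]))
E
```

```text
True
[581.19 -40.58 107.64] [0.82 4.36 2.97]
[581.23 -40.53 107.6 ] [-0.19  2.53  2.12]
25.2417
```

View pics/home.png

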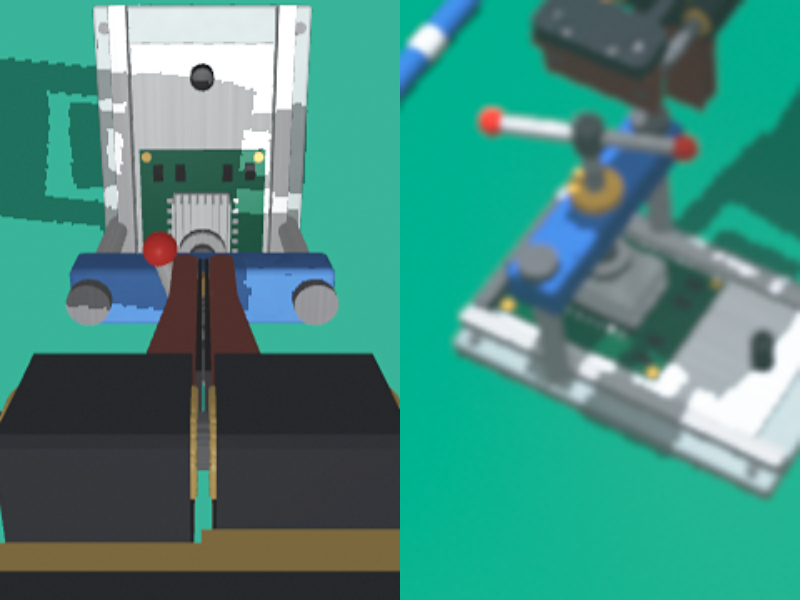

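The drawer stopped hard at 111 mm of travel and the sink is still on the module. Wrist ball A is at (296,269), and the scene balls are at (242.5,200.5) and (291,207). Next I fix the axis and bar angle and start winding, using both fingers as pushers about the axis.

```bash
python3 - <<'E'
from h import *
c=(viewer.camera_params("wrist"),np.load("c_home.npz")["T"]); cs=(viewer.camera_params("scene"),np.array(viewer.camera_params("scene")["pose"]))
A=plane(c,(296,268.8),185); S=plane(cs,[(242.5,200.5),(291,207)],185)
print(A,S,S.mean(0))
d=np.array([np.cos(1.5),np.sin(1.5)]); print("axis from drawer",np.array([579.6,-61.3])-111*d,np.array([581.2,-40.5])-133*d)
v=S[1]-S[0];print(np.arctan2(v[1],v[0])%np.pi)
for z in(330,250):
  for yaw in (1.5,2.5,3.5,-1.5): print(z,yaw,env.ik([572.5,-172.5,z],q(yaw)))
E
```

```text
[[ 557.44 -116.25  185.  ]] [[ 591.16 -227.68  185.  ]
 [ 561.2  -114.76  185.  ]] [ 576.18 -171.22  185.  ]
axis from drawer [ 571.75 -172.02] [ 571.79 -173.17]
1.8300875451125465
330 1.5 [-0.31  0.35  1.67 -0.    1.12 -0.24]
330 2.5 [-0.31  0.35  1.67 -0.    1.12 -1.24]
330 3.5 [-0.31  0.35  1.67 -0.    1.12 -2.24]
330 -1.5 None
250 1.5 [-0.31  0.45  1.73 -0.    0.96 -0.24]
250 2.5 [-0.31  0.45  1.73 -0.    0.96 -1.24]
250 3.5 [-0.31  0.45  1.73 -0.    0.96 -2.24]
250 -1.5 None
```

```bash
cat >> h.py <<'E'
AX=[572.,-172.7]
def j6(a):
    j=np.array(env.read_state()["qpos"]); j[:5]=J5 ; j[5]=a; env.move_joints(j)
def rep():
    s=env.read_state(); print("t %.2f q6 %.3f Mz %.3f F %s"%(s["time_s"],s["qpos"][5],s["wrist_torque"][2],s["force"]),s["tool_pos"],flush=True)
E
python3 - <<'E'
import h; from h import *
env.reach([*AX,340],q(np.pi/2-.31-.2)); set_gripper(68); rep()
env.move_l([*AX,248],rate=150,f_stop=10); env.hold(.2); rep()
h.J5=np.array(env.ik([*AX,248],q(np.pi/2-.51)))[:5]; np.save("J5",h.J5)
for a in (.5,.8,1.2,1.6,2.0,2.45): j6(a); rep()
print(env.read_state()["wrist_torque"])
E
```

```text
t 26.77 q6 0.197 Mz -0.033 F [-0.69 -1.26  0.56] [ 571.98 -172.73  339.98]
t 27.73 q6 0.197 Mz -0.037 F [-0.18 -0.13  0.16] [ 572.52 -172.85  249.12]
t 28.12 q6 0.496 Mz 0.054 F [-0.44  0.45  0.61] [ 572.15 -172.75  248.48]
t 28.52 q6 0.794 Mz 0.067 F [ 0.82  0.32 -0.54] [ 572.21 -172.65  248.17]
t 28.98 q6 1.194 Mz 0.096 F [ 2.27  0.56 -1.5 ] [ 572.22 -172.75  248.11]
t 29.45 q6 1.594 Mz 0.117 F [ 2.23 -0.55 -1.24] [ 572.16 -172.87  248.16]
t 29.92 q6 1.994 Mz 0.094 F [ 1.63 -1.27 -0.5 ] [ 572.   -172.88  248.15]
t 30.43 q6 2.445 Mz 0.106 F [ 0.41 -1.1  -1.22] [ 571.81 -172.78  248.06]
[-0.18 -0.23  0.11]
```

```bash
python3 - <<'E'
import h; from h import *
h.J5=np.load("J5.npy")
j6(2.3); env.move_l([*AX,290],rate=200)
s=env.read_state(); J=np.array(s["qpos"]); J[5]=-1.0; env.move_joints(J)
env.hold(.2); shot("scene","s_mid")
env.move_l([*AX,248],rate=150,f_stop=10); rep()
j6(-.75);rep(); j6(-.3); rep(); j6(.3); rep()
b=[]
for a in np.arange(.4,1.61,.1):
    j6(a); s=env.read_state(); b.append(s["wrist_torque"][2])
    print("%.3f %.3f %.3f"%(s["qpos"][5],b[-1],s["tau"][5]),s["force"])
    if len(b)>3 and np.mean(b[-2:])>.2: break
rep()
E
```

```text
t 34.51 q6 -1.000 Mz -0.000 F [-0.35 -1.14  0.11] [ 571.92 -172.67  247.81]
t 34.86 q6 -0.754 Mz 0.010 F [-0.39  0.   -0.31] [ 572.55 -172.88  249.11]
t 35.37 q6 -0.305 Mz 0.033 F [-0.61 -0.71  0.61] [ 572.21 -172.88  248.41]
t 35.99 q6 0.296 Mz 0.072 F [ 0.99 -0.94 -0.11] [ 572.07 -172.65  248.06]
0.395 0.093 0.365 [ 0.89  0.24 -0.63]
0.495 0.085 0.366 [ 1.28  0.77 -1.31]
0.595 0.046 0.371 [ 0.84  0.23 -1.37]
0.694 0.100 0.377 [ 1.41  0.01 -1.43]
0.794 0.068 0.384 [ 1.49  0.08 -1.18]
0.894 0.125 0.391 [ 2.03 -0.14 -1.18]
0.994 0.119 0.398 [ 1.4  -0.   -2.19]
1.094 0.059 0.404 [ 2.46  1.06 -0.76]
1.194 0.057 0.410 [ 2.84  0.45 -1.59]
1.294 0.134 0.415 [ 2.53 -0.67 -2.05]
1.394 0.084 0.419 [ 2.72 -0.2  -2.27]
1.494 0.093 0.422 [ 2.02 -0.25 -2.13]
1.594 0.138 0.424 [ 2.83 -1.35 -2.22]
t 39.24 q6 1.594 Mz 0.138 F [ 2.83 -1.35 -2.22] [ 572.   -172.78  248.05]
```

```bash
python3 - <<'E'
import h; from h import *
h.J5=np.load("J5.npy")
for a in np.arange(1.7,2.46,.1):
    j6(a); s=env.read_state()
    print("%.3f %.3f %.3f"%(s["qpos"][5],s["wrist_torque"][2],s["tau"][5]),s["force"])
    if s["tau"][5]>.5: break
rep(); shot("scene","s_w2")
a,b,c=[cv2.resize(cv2.imread(f"pics/{n}.png")[170:270,220:320],(266,266),interpolation=cv2.INTER_CUBIC) for n in("s_home","s_mid","s_w2")]
cv2.imwrite("pics/cmp.png",np.hstack([a,b,c]))
E
```

```text
1.694 0.126 0.430 [ 2.6  -1.19 -1.37]
1.794 0.041 0.437 [ 3.04 -2.37 -1.41]
1.894 0.105 0.439 [ 2.55 -1.93 -0.95]
1.994 0.171 0.440 [ 3.03 -2.84 -0.91]
2.094 0.099 0.438 [ 2.6  -2.69 -1.85]
2.194 0.104 0.434 [ 2.53 -2.75 -0.94]
2.294 0.077 0.428 [ 1.83 -2.83 -0.51]
2.394 0.058 0.421 [ 2.65 -2.19 -1.  ]
t 41.24 q6 2.394 Mz 0.058 F [ 2.65 -2.19 -1.  ] [ 571.88 -172.72  247.99]
```

View pics/cmp.png

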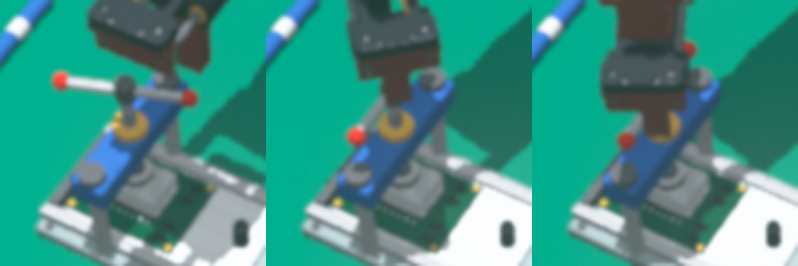

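The bar is turning as expected and no load shows yet after about 5 rad. Now the third stroke, with fine steps.

```bash
python3 - <<'E'
import h; from h import *
h.J5=np.load("J5.npy")
cs=(viewer.camera_params("scene"),np.array(viewer.camera_params("scene")["pose"]))
S=plane(cs,[(253.8,220.8),(255.3,223),(279,188)],180); print(S,[np.arctan2(*(x[:2]-AX)[::-1])%np.pi for x in S])
j6(2.25); env.move_l([*AX,290],rate=200)
J=np.array(env.read_state()["qpos"]); J[5]=-1.05; env.move_joints(J)
env.move_l([*AX,245],rate=150,f_stop=10); env.hold(.2)
h.J5=np.array(env.ik([*AX,245],env.read_state()["orientation"]))[:5]; np.save("J5",h.J5)
for a in np.arange(-.95,-.09,.1):
    j6(a); s=env.read_state()
    print("%.3f %.3f %.3f"%(s["qpos"][5],s["wrist_torque"][2],s["tau"][5]),s["force"])
rep()
E
```

```text
[[ 630.41 -175.82  180.  ]
 [ 634.63 -169.52  180.  ]
 [ 515.92 -170.42  180.  ]] [np.float64(3.0882896367480233), np.float64(0.050695882906542394), np.float64(3.1010173430515775)]
-0.952 -0.028 0.373 [-0.45  0.25  0.06]
-0.854 0.005 0.349 [-0.76  0.62 -0.49]
-0.755 0.050 0.390 [-0.29 -2.46  0.18]
-0.656 0.127 0.401 [ 0.06 -2.27 -0.34]
-0.556 0.112 0.405 [-0.28 -1.57  0.21]
-0.456 0.033 0.408 [ 0.02 -2.73 -0.39]
-0.356 0.090 0.411 [ 0.24 -1.82 -0.49]
-0.256 0.157 0.414 [ 0.9  -1.66  0.7 ]
-0.156 0.157 0.417 [ 0.66 -2.12 -0.77]
t 47.60 q6 -0.156 Mz 0.157 F [ 0.66 -2.12 -0.77] [ 571.99 -172.67  244.98]
```

```bash
python3 - <<'E'
import h; from h import *
h.J5=np.load("J5.npy")
for a in -.15+.012*np.arange(1,9):
    j6(a); s=env.read_state()
    print("%.2f %.4f Mz %.3f tau %.3f dq %.4f"%(s["time_s"],s["qpos"][5],s["wrist_torque"][2],s["tau"][5],s["dq"][5]))
E
```

```text
47.85 -0.1402 Mz 0.324 tau 0.406 dq 0.0078
48.10 -0.1264 Mz 0.370 tau 0.400 dq -0.0002
48.35 -0.1140 Mz 0.365 tau 0.395 dq -0.0039
48.60 -0.1019 Mz 0.397 tau 0.395 dq -0.0036
48.85 -0.0898 Mz 0.375 tau 0.397 dq -0.0049
49.10 -0.0779 Mz 0.350 tau 0.399 dq -0.0021
49.35 -0.0658 Mz 0.359 tau 0.400 dq -0.0036
49.60 -0.0539 Mz 0.405 tau 0.402 dq -0.0045
```

Small steps show the real slip torque, about 0.37–0.39 Nm, so the load is already high (roughly 130–150 N). I'll read the loosening torque from the other side of the bar to calibrate friction and ease the load slightly.

```bash
python3 - <<'E'
import h; from h import *
h.J5=np.load("J5.npy")
j6(-1.2); env.hold(.15); z=np.mean([env.read_state()["wrist_torque"][2]])
print("free",z)
j6(-2.26); env.hold(.1); print(env.read_state()["wrist_torque"][2])
for a in np.arange(-2.28,-2.505,-.02):
    j6(a); s=env.read_state()
    print("%.2f %.4f Mz %.3f tau %.3f"%(s["time_s"],s["qpos"][5],s["wrist_torque"][2],s["tau"][5]),s["force"])
    
E
```

```text
free -0.006796220543603629
-0.04648225253340433
52.15 -2.2794 Mz 0.010 tau -0.069 [-0.01 -0.3  -0.34]
52.40 -2.2995 Mz -0.012 tau -0.071 [ 0.17  0.91 -0.23]
52.65 -2.3195 Mz 0.001 tau -0.071 [-0.42  1.07  0.67]
52.90 -2.3395 Mz -0.029 tau -0.071 [-0.61  0.54  0.31]
53.15 -2.3595 Mz -0.060 tau -0.071 [ 0.3  -0.58 -0.26]
53.40 -2.3795 Mz -0.016 tau -0.071 [ 0.07 -0.17  0.51]
53.65 -2.3995 Mz -0.018 tau -0.071 [ 0.52 -0.02 -0.1 ]
53.90 -2.4195 Mz -0.052 tau -0.071 [ 0.37  1.16 -0.13]
54.15 -2.4395 Mz 0.004 tau -0.071 [ 0.    0.36 -0.88]
54.40 -2.4595 Mz 0.002 tau -0.071 [-0.35 -0.32 -0.24]
54.65 -2.4795 Mz -0.039 tau -0.073 [-0.22 -0.65  0.85]
54.90 -2.4995 Mz -0.050 tau -0.075 [0.22 0.01 0.38]
```

```bash
python3 - <<'E'
import h; from h import *
h.J5=np.load("J5.npy")
env.move_l([*AX,285],rate=250)
J=np.array(env.read_state()["qpos"]); J[5]=.9; env.move_joints(J)
env.move_l([*AX,245],rate=200,f_stop=10)
j6(.72)
for a in np.arange(.69,.475,-.03):
    j6(a); s=env.read_state()
    print("%.2f %.4f Mz %.3f tau %.4f"%(s["time_s"],s["qpos"][5],s["wrist_torque"][2],s["tau"][5]),s["force"])
E
```

```text
58.97 0.6928 Mz 0.040 tau -0.0797 [-0.22  0.23  0.5 ]
59.22 0.6618 Mz -0.043 tau -0.0939 [-0.   -0.41 -0.52]
59.47 0.6314 Mz -0.022 tau -0.1033 [ 1.12 -0.14  0.03]
59.72 0.6013 Mz -0.056 tau -0.1083 [-0.01 -0.4   0.12]
59.97 0.5712 Mz -0.015 tau -0.1130 [-0.06 -0.35  0.28]
60.22 0.5412 Mz -0.043 tau -0.1175 [-0.14 -0.11  0.3 ]
60.47 0.5112 Mz 0.025 tau -0.1219 [0.39 0.66 0.66]
60.72 0.4812 Mz -0.048 tau -0.1265 [-0.88  0.45  0.5 ]
```

```bash
python3 - <<'E'
import h; from h import *
h.J5=np.load("J5.npy")
for a in np.arange(.45,.305,-.035):
    j6(a); s=env.read_state()
    print("%.2f %.4f Mz %.3f tau %.4f"%(s["time_s"],s["qpos"][5],s["wrist_torque"][2],s["tau"][5]))
j6(.75); env.move_l([*AX,310],rate=200); rep()
workorder.sign_off()
E
```

```text
60.97 0.4512 Mz -0.010 tau -0.1310
61.22 0.4163 Mz -0.038 tau -0.1532
61.47 0.3814 Mz -0.075 tau -0.1574
61.72 0.3464 Mz -0.104 tau -0.1626
61.97 0.3114 Mz -0.053 tau -0.1680
t 62.94 q6 0.749 Mz 0.025 F [-0.38  0.65  0.08] [ 571.83 -172.62  309.81]
the job is handed in; nothing more can be done
```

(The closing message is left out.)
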